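Pack the tins from the drawer into the gift box

TASK

Take the lid off the long gift box and set it down on the table, pull the drawer right out to its stop, and lay every small round tin from the drawer flat in a row inside the box. Then push the drawer fully shut, leaving the tape roll and the label block in it, and put the lid back squarely, all the way down on the box. Leave the other things on the table where they are.

Things in the scene. Friction and masses are not known exactly. Their poses are not given: they have to be found in the camera images.
- gift_box: White card base of the long gift box, loose on the table at the right: a flange plate 212 (x) x 66 (y) x 4 mm carrying a low tray, 192 x 46 mm inside, wall tops 14 mm above the table, its floor 4 mm above the table. Room for four tins in one row along its x axis. Origin: centre of underside, z up, x along its length.
- lid: Dark brown card lid of the gift box: a loose cover 208 (x) x 62 (y) x 32 mm high, open below, 203 x 57 x 29.5 mm inside. On the box its lower rim rests on the flange (4 mm up) over the tray with 3 mm play all round, its top 36 mm above the table. No knob: grip it across its 62 mm width. Origin: centre of its lower rim, z up, x along its length.
- cabinet: Low grey desk-top drawer unit fixed on the table, 240 (x) x 350 (y) x 80 mm high, with one drawer that comes out along the unit's own -x, roughly towards the robot. Origin: centre of underside; the drawer's front face, shut, is at x = -120 mm.
- cabinet_drawer0 (a joint): Travel of the drawer in m along the cabinet's -x: 0 fully shut, 0.1656 at its outer stop. At the start it is shut or up to 20 mm ajar. The drawer holds the tins.
- cabinet_drawer0_handle (a point): Mid-point of the drawer's horizontal steel bar handle (bar about 10 mm thick, 120 mm long, along the cabinet's y), 35 mm in front of the drawer's front face and about 44 mm above the table; moves with the drawer.
- drawer_floor (a point): Centre of the drawer's inner floor, 22 mm above the table; the floor measures 195 (x) x 308 (y) mm, the walls rise 36 mm above it, the front panel a little more; axes as the cabinet's; moves with the drawer.
- tin0: Small plain round metal tin, closed, 40 mm diameter x 24 mm high, lying flat in the drawer at the start. Two to four such tins are there; some may be absent. Origin: centre of underside, z up.
- tin1: Small plain round metal tin, closed, 40 mm diameter x 24 mm high, lying flat in the drawer at the start. Two to four such tins are there; some may be absent. Origin: centre of underside, z up.
- tin2: Small plain round metal tin, closed, 40 mm diameter x 24 mm high, lying flat in the drawer at the start. Two to four such tins are there; some may be absent. Origin: centre of underside, z up.
- tin3: Small plain round metal tin, closed, 40 mm diameter x 24 mm high, lying flat in the drawer at the start. Two to four such tins are there; some may be absent. Origin: centre of underside, z up.
- tape_roll: Roll of tan tape, a flat ring 52 mm outside, 38 mm inside, 16 mm high, in the drawer among the tins; not to be packed. Origin: centre of underside.
- label_block: Square white block of labels, 44 x 44 x 20 mm, in the drawer among the tins; not to be packed. Origin: centre of underside.
- dispenser_dark: Dark brown desk tape dispenser, 160 x 55 x 92 mm, on the table to the robot's left; not part of the job. Origin: centre of underside.
- dispenser_pink: Magenta desk tape dispenser, 160 x 55 x 92 mm, on the far part of the table; not part of the job. Origin: centre of underside.
- wrapped_box: Brown wrapped carton, 200 x 140 x 55 mm, on the table to the left of the cabinet; not part of the job. Origin: centre of underside.
- pen: Black pen, 10 mm thick, 130 mm long, lying on the table near the robot; not part of the job. Origin: underside at mid length.
- pen_cup: White plastic cup, 72 mm across the mouth, 90 mm high, on the table at the left; not part of the job. Origin: centre of underside.
There are look-alikes about, which are no part of the job. What is shaped like the lid but turquoise is not meant.

How it is judged (in metres and radians):
On the way, in this order (a step that is already met when the one before it is completed fails the run):
1. the lid is off the box, put down on the table, and the drawer is out at its stop (horizontal distance between lid and gift_box above 0.06 m and height (world z) of lid below 0.04 m and contact force between lid and the fingers below 0.1 N and contact force between lid and gift_box below 0.1 N and linear speed of lid below 0.03 m/s and value of joint cabinet_drawer0 above 0.158 m), for 0.2 s.
2. every tin lies flat in the open box (x of tin0 in the frame of gift_box between -0.082 and 0.082 m and y of tin0 in the frame of gift_box between -0.009 and 0.009 m and z of tin0 in the frame of gift_box between 0 and 0.032 m and x of tin1 in the frame of gift_box between -0.082 and 0.082 m and y of tin1 in the frame of gift_box between -0.009 and 0.009 m and z of tin1 in the frame of gift_box between 0 and 0.032 m and x of tin2 in the frame of gift_box between -0.082 and 0.082 m and y of tin2 in the frame of gift_box between -0.009 and 0.009 m and z of tin2 in the frame of gift_box between 0 and 0.032 m and x of tin3 in the frame of gift_box between -0.082 and 0.082 m and y of tin3 in the frame of gift_box between -0.009 and 0.009 m and z of tin3 in the frame of gift_box between 0 and 0.032 m and (angle between tin0's own z axis and vertical below 0.2 rad or angle between tin0's own z axis and vertical above 2.94 rad) and (angle between tin1's own z axis and vertical below 0.2 rad or angle between tin1's own z axis and vertical above 2.94 rad) and (angle between tin2's own z axis and vertical below 0.2 rad or angle between tin2's own z axis and vertical above 2.94 rad) and (angle between tin3's own z axis and vertical below 0.2 rad or angle between tin3's own z axis and vertical above 2.94 rad)), for 0.2 s.
At the end, for the whole second after the job is handed in: Every tin lies flat in the box (within 82 mm along, 9 mm across of its centre, tilt under 0.2 rad); the lid is fully down (3.5 mm), centred within 8 mm, square within 0.08 rad; the drawer is shut within 6 mm, tape roll and label block in it; all at rest (all of step 2 and z of lid in the frame of gift_box between 0.001 and 0.0075 m and horizontal distance between lid and gift_box below 0.008 m and angle between the x axis of lid and the x axis of gift_box, either way round below 0.08 rad and angle between lid's own z axis and vertical below 0.06 rad and x of tape_roll in the frame of drawer_floor between -0.1 and 0.1 m and y of tape_roll in the frame of drawer_floor between -0.155 and 0.155 m and z of tape_roll in the frame of drawer_floor between -0.005 and 0.04 m and x of label_block in the frame of drawer_floor between -0.1 and 0.1 m and y of label_block in the frame of drawer_floor between -0.155 and 0.155 m and z of label_block in the frame of drawer_floor between -0.005 and 0.04 m and linear speed of each of tin0, tin1, tin2, tin3, lid, gift_box below 0.02 m/s and value of joint cabinet_drawer0 below 0.006 m); the robot touches nothing.
It fails at once if a bystander on the table is pushed more than 40 mm from its place (distance of any of dispenser_dark, dispenser_pink, wrapped_box, pen, pen_cup from where it was at the start of the episode above 0.04 m).
Of tin0, tin1, tin2, tin3 only 2 to 4 are there at a start; the rules pass over those that are not, and their reading is None.
At some moment in a run one of gift_box, lid may be knocked a few centimetres aside while the robot is not near it.
Once in a run the grip may slacken for a moment while it holds something.
It also fails if it takes over 210 s, if anything falls off the work surface, if the arm or the gripper's body presses on something with over 40 N, if the wrist force passes 120 N, or if a joint passes its speed limit or range.

ROBOT

A 6-joint arm with a two-finger parallel gripper is mounted at the origin on the work surface. World frame = base frame: x ahead of the robot, y to its left, z up, the work surface at z = 0. Lengths are in mm, angles in rad, forces in N, time in s.
With the tool pointing down it reaches from about 400 to 925 mm from the base axis. Payload 12.5 kg.
Tool frame: the origin (TCP) lies between the finger pads; the fingertips stand env.tip_extent ahead of it and the grasp point (between the pads) lies 11 mm behind it (env.tip_extent is the distance from the TCP to the fingertips, in mm); z points along the fingers, y is the line along which they close (so a half turn about z gives the same grasp; the last joint's range is limited). The gripper opens to 95 mm and grips with 3 to 60 N. Pads are 20 mm wide; open, the fingers measure 119 mm over their backs; the gripper's body (75 mm by 180 mm) begins 59 mm behind the grasp point.
Start: joints at [1.016, 0.491, 1.559, -0, 1.092, -0.106], TCP at [271.164, 563.13, 222.661] pointing down, gripper open.
Joint ranges: [-3.1, 3.1], [-0.84, 2.19], [0.05, 2.79], [-1.13, 4.28], [0.06, 2.93], [-2.69, 2.69]. Speed limits (rad/s): [2.22, 2.22, 2.79, 3.14, 3.14, 3.14].

INTERFACE

Orientations are given as [roll, pitch, yaw] about the fixed x, y, z axes, in that order (R = Rz(yaw) Ry(pitch) Rx(roll)).
In Python, from cell import env gives the robot as it stands.
- The arm moves only by the tool carry_out, never from a script. Its argument "motion" is a list of rows, each a list of 5 numbers: the shift along the tool's x, y, z in mm, then the turn about the tool's z in degrees, then the closure, from 0 (fully open) to 1 (shut). A call has 1 to 12 rows; each row shifts and turns the commanded pose from where the row before left it, along the tool's axes as they then stand; what a row does not reach is not made up. A row lasts 1/10 s, in which the tool goes at most 50 mm and 8.59 degrees, less where a joint would pass 70% of its speed; a pose out of reach is approached as far as the arm can. A call with a gripper value outside its range is refused whole. The fingers move at their own pace and stop on an object; the grip force is fixed at half the most. Time passes only in rows, so rows that do not move let the fingers close. It gives the time, the measured TCP pose, the force, the opening and the grip force at its end, in the units of the state.
- env.state(): the state, without advancing time (a new reading comes with each control period).
- env.read_camera(name): name is "side" or "top"; returns a dict with "color" (480x640x3 uint8, red, green, blue), "K" (3x3 intrinsics, pixels), "R" (3x3) and "t" (3): a world point X has camera coordinates R X + t. Camera axes: x right, y down, z forward; pixel columns grow to the right and rows downward; lengths in mm; the calibration is good to about 2 mm. A picture is of the moment at which its call begins. There is no depth.
- env.job_done(): hands the job in; it is judged then, once.
The state is a dict: "t": time; "joints": joint angles; "qvel": joint speeds; "tau": joint torques, N m; "eef_pos": TCP position; "tcp_rot": TCP orientation; "ft_force": force on the tool from outside, world axes, zero at the start; "moment": the same for the moment, N m; "opening": opening from 0.0 (shut) to 1.0 (fully open); "grip_force": force on a finger pad.
Only numpy, scipy, OpenCV 4.12 (cv2) and the standard library are available. Lean on these libraries where they do the work, as an engineer would, in place of code of your own. Each camera call takes 0.05 s, during which the arm holds its last target. There are 200 camera calls.

## Working session

There is one attempt and no reset: what is moved stays moved. The work goes in short steps, Python scripts to look and compute and a tool call to move; the robot and the scene stay as the last step left them, time stands still between calls to the robot, and variables do not carry over. Pictures are saved under pics/ and viewed, at most 14 in all, crops included, and the job is handed in when it is done.

Besides the shell and the picture viewer there is one more tool, called after "Emit:" by a JSON object that holds its "fn" and its "kwargs", one argument or row to a line. carry_out: Moves the arm, as the interface text tells. Its arguments: {"type":"object","properties":{"motion":{"type":"array"}},"required":["motion"]}

```bash
ls; mkdir -p pics; cat > h.py <<'E'
from cell import env
import numpy as np, cv2
def snap(cam,name=None):
    d=env.read_camera(cam)
    np.savez(''+cam+'.npz',**{k:np.array(d[k]) for k in('color','K','R','t')})
    if name: cv2.imwrite('pics/'+name+'.png',d['color'][:,:,::-1])
    return d
def px2w(d,u,v,z):
    K,R,t=[np.array(d[k],float) for k in 'KRt']
    t=t.ravel(); c=-R.T@t; r=R.T@np.linalg.solve(K,[u,v,1.]); s=(z-c[2])/r[2]
    return (c+s*r)[:2]
def w2px(d,p):
    K,R,t=[np.array(d[k],float) for k in 'KRt']
    q=K@(R@np.array(p,float)+t.ravel()); return q[:2]/q[2]
E
python3 - <<'E'
from h import *
snap('top','top0'); snap('side','side0')
print(env.tip_extent, env.state())
E
```

```text
pics
8.0 {'t': 0.1, 'joints': array([ 1.01637236e+00,  4.91482522e-01,  1.55936953e+00, -2.73272694e-05,
        1.09165964e+00, -1.05595697e-01]), 'qvel': array([ 0.00015992, -0.0026099 , -0.00116594,  0.00065196,  0.00073035,
        0.00064735]), 'tau': array([ 1.92619955e-03, -6.13627410e+01, -2.58600533e+01,  6.93244231e-02,
        4.70216037e-02, -4.57118119e-05]), 'eef_pos': array([271.07716918, 562.94500687, 222.13711755]), 'tcp_rot': array([-3.14067618e+00, -7.27630344e-05,  2.69277696e+00]), 'ft_force': array([-0.10627666, -0.76004709,  0.85290339]), 'moment': array([-0.04415627,  0.03261505,  0.00417694]), 'grip_force': 0.0, 'opening': 0.9993478589175865}
```

View pics/top0.png

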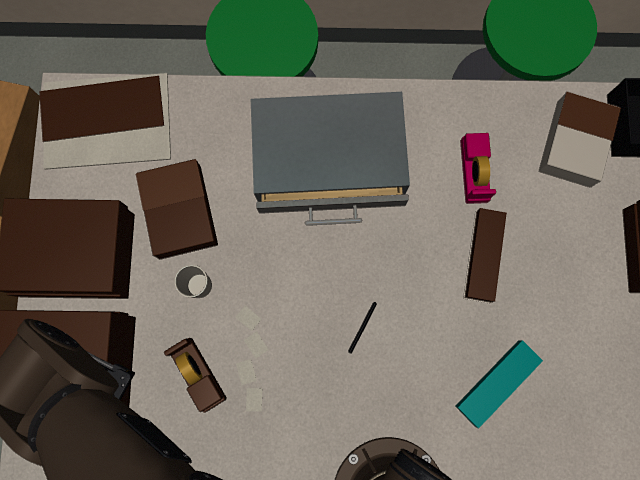

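View pics/side0.png

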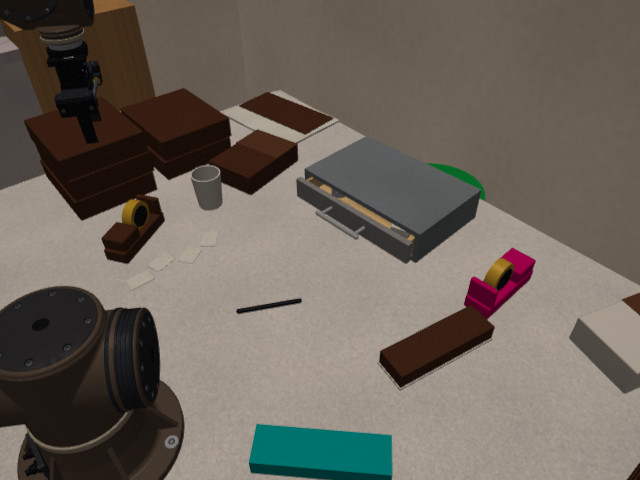

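The top view shows the lidded box at about (487,255), the cabinet at (330,150) with its drawer slightly ajar, the handle at (334,218) and the turquoise decoy at (500,384). The side view agrees with this.

```bash
cat >> h.py <<'E'
def rect(d,z,x0,x1,y0,y1,s=1.0):
    "image warped on plane z; row = (x1-x)*s, col = (y1-y)*s"
    P=np.float32([[x0,y0],[x1,y0],[x1,y1],[x0,y1]])
    src=np.float32([w2px(d,[*p,z]) for p in P])
    dst=np.float32([[(y1-y)*s,(x1-x)*s] for x,y in P])
    return cv2.warpPerspective(np.array(d['color']),cv2.getPerspectiveTransform(src,dst),(int((y1-y0)*s),int((x1-x0)*s)),flags=cv2.INTER_CUBIC)
def fit(mask,x1,y1,s=1.0):
    m=cv2.morphologyEx(mask.astype(np.uint8),cv2.MORPH_OPEN,np.ones((3,3)))
    n,l,st,c=cv2.connectedComponentsWithStats(m); out=[]
    for i in range(1,n):
        if st[i,4]<150*s*s: continue
        pts=np.argwhere(l==i)[:,::-1].astype(np.float32)
        (u,v),(w,h),a=cv2.minAreaRect(pts)
        b=cv2.boxPoints(((u,v),(w,h),a)); e=[b[1]-b[0],b[2]-b[1]]; e=max(e,key=np.linalg.norm)
        ang=np.degrees(np.arctan2(-e[0],-e[1]))%180
        out.append((x1-v/s,y1-u/s,max(w,h)/s,min(w,h)/s,ang,st[i,4]))
    return out
E
python3 - <<'E'
from h import *
np.set_printoptions(precision=1,suppress=True)
d=np.load('top.npz'); K,R,t=d['K'],d['R'],d['t']
print(-R.T@t.ravel(),K[0,0]); print(R)
for p in [(478,209),(506,211),(494,301),(466,298)]: print('lid',px2w(d,*p,36))
for p in [(251,99),(403,93),(409,192),(255,195)]: print('cab',px2w(d,*p,80))
for p in [(306,222.5),(361,221)]: print('hand',px2w(d,*p,44))
x0,y0=px2w(d,440,320,36); x1,y1=px2w(d,530,190,36)
x0,x1=sorted((x0,x1));y0,y1=sorted((y0,y1))
for z in(36,):
  r=rect(d,z,x0,x1,y0,y1).astype(int); g=r.sum(2)
  print(d['color'][255,487],d['color'][250,471])
  print(fit((g>90)&(g<200)&(r[:,:,0]>r[:,:,2]+18),x1,y1), fit(g<200,x1,y1))
c=d['color']; print(c[250:252,464:476].tolist()[0]); 
E
```

```text
[ 304.6  141.1 1333.5] 580.2887269901806
[[ 0.  -1.   0. ]
 [-1.  -0.  -0.2]
 [ 0.2 -0.  -1. ]]
lid [ 634.2 -204.7]
lid [ 630.5 -269.3]
lid [ 422.6 -234.2]
lid [ 428.4 -171.4]
cab [874.5 321.8]
cab [895.7 -27.9]
cab [659.6 -39.5]
cab [647.  304.2]
hand [594.2 190.6]
hand [599.7  65.5]
[62 37 26] [45 41 37]
[(np.float64(530.2179776100793), np.float64(-221.8617355823547), 207.30712890625, 61.81401824951172, np.float32(170.53767), np.int32(12131))] [(np.float64(665.0963650612512), np.float64(-209.59146428108517), 71.0, 33.0, np.float32(90.0), np.int32(1431)), (np.float64(528.8396054176965), np.float64(-218.13200688362423), 211.5814971923828, 68.71878051757812, np.float32(170.53767), np.int32(14238))]
[[150, 142, 132], [150, 142, 133], [153, 144, 133], [153, 144, 135], [153, 144, 135], [129, 120, 113], [163, 154, 141], [45, 41, 37], [3, 0, 0], [10, 3, 2], [55, 32, 22], [63, 40, 29]]
```

```bash
cat >> h.py <<'E'
def go(x,y,z,yaw,s=None):
    "remaining turn (deg) and then shift in tool axes after the turn; yaw in deg, mod 180 free"
    s=s or env.state(); p=s['eef_pos']; cy=np.degrees(s['tcp_rot'][2])
    dy=(yaw-cy+90)%180-90
    a=np.radians(cy+dy); D=np.array([x,y,z])-p
    sh=np.array([np.cos(a)*D[0]+np.sin(a)*D[1],np.sin(a)*D[0]-np.cos(a)*D[1],-D[2]])
    j6=np.degrees(np.arctan2(y,x))+90-(cy+dy)
    print('turn %.1f shift %s j6end %.0f | at %s yaw %.1f open %.2f'%(-dy,sh.round(1),j6,p.round(1),cy,s['opening']))
E
python3 -c "
from h import *
go(530.2,-221.9,130,170.5)"
```

```text
turn -16.2 shift [-385.1 -731.3   92.1] j6end -103 | at [271.1 562.9 222.1] yaw 154.3 open 1.00
```

Emit:
{"fn": "carry_out", "kwargs": {
  "motion": [
    [0,0,0,-8.1,0],
    [0,0,0,-8.1,0],
    [-21,-41,0,0,0],
    [-21,-41,0,0,0],
    [-21,-41,0,0,0],
    [-21,-41,0,0,0],
    [-21,-41,0,0,0],
    [-21,-41,0,0,0],
    [-21,-41,0,0,0],
    [-21,-41,0,0,0],
    [-21,-41,0,0,0],
    [-21,-41,0,0,0]
  ]
}}

```text
t: 1.3
eef_pos: [410.6, 122.2, 222.6]
tcp_rot: [3.142, 0.0, 2.976]
ft_force: [0.7, -0.3, 0.6]
opening: 1.002
grip_force: 0.0
```

```bash
python3 -c "
from h import *
go(530.2,-221.9,130,170.5)"
```

```text
turn -0.0 shift [-174.7 -319.7   92.6] j6end -103 | at [410.6 122.2 222.6] yaw 170.5 open 1.00
```

Emit:
{"fn": "carry_out", "kwargs": {
  "motion": [
    [-21.5,-40,0,0,0],
    [-21.5,-40,0,0,0],
    [-21.5,-40,0,0,0],
    [-21.5,-40,0,0,0],
    [-21.5,-40,20,0,0],
    [-21.5,-40,20,0,0],
    [-21.5,-40,20,0,0],
    [-21.5,-40,20,0,0],
    [0,0,13,0,0],
    [0,0,0,0,0]
  ]
}}

```text
t: 2.3
eef_pos: [526.1, -220.1, 127.4]
tcp_rot: [3.14, -0.004, 2.974]
ft_force: [-0.5, 0.7, -0.5]
opening: 1.002
grip_force: 0.0
```

```bash
python3 -c "
from h import *
go(530.2,-221.9,16,170.5)"
```

```text
turn -0.1 shift [ -4.3  -1.1 111.4] j6end -103 | at [ 526.1 -220.1  127.4] yaw 170.4 open 1.00
```

Emit:
{"fn": "carry_out", "kwargs": {
  "motion": [
    [-2.5,0,20,0,0],
    [0,0,20,0,0],
    [0,0,20,0,0],
    [0,0,20,0,0],
    [0,0,15,0,0],
    [0,0,10,0,0],
    [0,0,4,0,0],
    [0,0,2,0,0],
    [0,0,0,0,0],
    [0,0,0,0,1],
    [0,0,0,0,1],
    [0,0,0,0,1]
  ]
}}

```text
t: 3.5
eef_pos: [529.8, -220.5, 19.0]
tcp_rot: [-3.141, 0.001, 2.975]
ft_force: [0.0, -0.3, -0.3]
opening: 0.805
grip_force: 0.0
```

```bash
python3 -c "
from h import *
go(530.2,-221.9,16,170.5)"
```

```text
turn -0.0 shift [-0.6 -1.3  3. ] j6end -103 | at [ 529.8 -220.5   19. ] yaw 170.5 open 0.81
```

Emit:
{"fn": "carry_out", "kwargs": {
  "motion": [
    [0,-1,2,0,1],
    [0,0,0,0,1],
    [0,0,0,0,1],
    [0,0,0,0,1],
    [0,0,0,0,1],
    [0,0,0,0,1]
  ]
}}

```text
t: 4.1
eef_pos: [529.6, -221.3, 16.6]
tcp_rot: [3.141, 0.0, 2.976]
ft_force: [0.3, -0.1, -1.2]
opening: 0.648
grip_force: 30.0
```

Emit:
{"fn": "carry_out", "kwargs": {
  "motion": [
    [0,0,-5,0,1],
    [0,0,-12,0,1],
    [0,0,-18,0,1],
    [0,0,-18,0,1],
    [0,0,-7,0,1],
    [0,0,0,0,1]
  ]
}}

```text
t: 4.7
eef_pos: [530.0, -221.6, 78.0]
tcp_rot: [-3.141, 0.002, 2.976]
ft_force: [-0.7, 0.4, -0.8]
opening: 0.65
grip_force: 30.0
```

Emit:
{"fn": "carry_out", "kwargs": {
  "motion": [
    [0,-10,0,0,1],
    [0,-22,0,0,1],
    [0,-28,0,0,1],
    [0,-28,0,0,1],
    [0,-20,0,0,1],
    [0,-10,0,0,1],
    [0,0,15,0,1],
    [0,0,15,0,1],
    [0,0,12,0,1],
    [0,0,8,0,1],
    [0,0,5,0,1],
    [0,0,0,0,1]
  ]
}}

```text
t: 5.9
eef_pos: [510.0, -337.2, 20.8]
tcp_rot: [3.141, -0.001, 2.976]
ft_force: [0.5, 0.1, -0.9]
opening: 0.653
grip_force: 30.0
```

Emit:
{"fn": "carry_out", "kwargs": {
  "motion": [
    [0,0,4,0,1],
    [0,0,2,0,1],
    [0,0,1.5,0,1],
    [0,0,0,0,1],
    [0,0,0,0,0],
    [0,0,0,0,0],
    [0,0,0,0,0],
    [0,0,0,0,0]
  ]
}}

```text
t: 6.7
eef_pos: [510.1, -337.8, 14.2]
tcp_rot: [3.142, 0.0, 2.975]
ft_force: [-0.1, 0.2, 0.5]
opening: 0.931
grip_force: 0.0
```

```bash
python3 -c "
from h import *
go(597,128,140,93)"
```

```text
turn 77.5 shift [ 460.6  111.2 -125.8] j6end 9 | at [ 510.1 -337.8   14.2] yaw 170.5 open 0.93
```

Emit:
{"fn": "carry_out", "kwargs": {
  "motion": [
    [0,0,-12,0,0],
    [0,0,-30,0,0],
    [0,0,-30,0,0],
    [0,0,-30,8.5,0],
    [0,0,-24,8.5,0],
    [0,0,0,8.5,0],
    [0,0,0,8.5,0],
    [0,0,0,8.5,0],
    [0,0,0,8.5,0],
    [0,0,0,8.5,0],
    [0,0,0,8.5,0],
    [0,0,0,8.5,0]
  ]
}}

```text
t: 7.9
eef_pos: [510.0, -337.7, 141.1]
tcp_rot: [3.141, 0.0, 1.634]
ft_force: [0.6, -0.6, -0.3]
opening: 0.997
grip_force: 0.0
```

```bash
python3 -c "
from h import *
go(597,128,140,93)"
```

```text
turn 0.6 shift [460.6 111.2   1.1] j6end 9 | at [ 510.  -337.7  141.1] yaw 93.6 open 1.00
```

Emit:
{"fn": "carry_out", "kwargs": {
  "motion": [
    [20,5,0,0.6,0.7],
    [42,10,0,0,0.7],
    [42,10,0,0,0.7],
    [42,10,0,0,0.7],
    [42,10,0,0,0.7],
    [42,10,0,0,0.7],
    [42,10,0,0,0.7],
    [42,10,0,0,0.7],
    [42,10,0,0,0.7],
    [42,10,0,0,0.7],
    [42,10,0,0,0.7],
    [20,6,0,0,0.7]
  ]
}}

```text
t: 9.1
eef_pos: [593.5, 131.3, 141.2]
tcp_rot: [3.14, -0.0, 1.632]
ft_force: [-0.1, -1.3, 0.4]
opening: 0.302
grip_force: 0.0
```

```bash
python3 -c "
from h import *
snap('side','s1')
go(597,128,33,93)
d=np.load('side.npz'); print(w2px(d,[597,128,44]))
cv2.imwrite('pics/s1c.png',cv2.resize(d['color'][130:430,230:530,::-1],None,fx=2,fy=2))
"
```

```text
turn 0.6 shift [ -4.8   2.7 108.1] j6end 9 | at [594.  132.7 141.1] yaw 93.6 open 0.30
[335.58952879 225.31229294]
```

View pics/s1c.png

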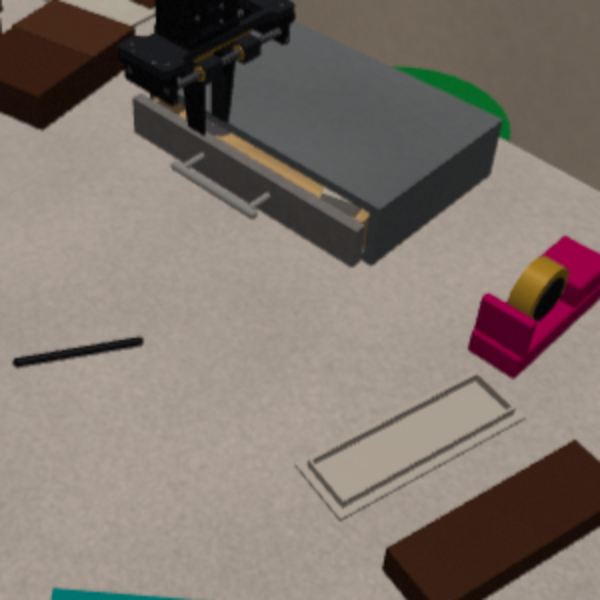

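Lid is down to the right and the box is open and empty. The handle's midpoint at full-frame (337,225) matches the prediction.

Emit:
{"fn": "carry_out", "kwargs": {
  "motion": [
    [-4,2.5,20,0.6,0.7],
    [0,0,25,0,0.7],
    [0,0,25,0,0.7],
    [0,0,20,0,0.7],
    [0,0,12,0,0.7],
    [0,0,6,0,0.7],
    [0,0,0,0,1],
    [0,0,0,0,1],
    [0,0,0,0,1],
    [0,0,0,0,1]
  ]
}}

```text
t: 10.15
eef_pos: [596.7, 124.2, 33.1]
tcp_rot: [3.14, -0.0, 1.62]
ft_force: [0.6, -1.4, 4.3]
opening: 0.108
grip_force: 30.0
```

Emit:
{"fn": "carry_out", "kwargs": {
  "motion": [
    [0,-5,0,0,1],
    [0,-12,0,0,1],
    [0,-16,0,0,1],
    [0,-18,0,0,1],
    [0,-18,0,0,1],
    [0,-18,0,0,1],
    [0,-18,0,0,1],
    [0,-16,0,0,1],
    [0,-12,0,0,1],
    [0,-8,0,0,1],
    [0,-4,0,0,1],
    [0,0,0,0,1]
  ]
}}

```text
t: 11.35
eef_pos: [451.1, 114.6, 33.0]
tcp_rot: [3.141, 0.002, 1.62]
ft_force: [1.5, -36.7, 11.8]
opening: 0.105
grip_force: 30.0
```

Emit:
{"fn": "carry_out", "kwargs": {
  "motion": [
    [-2,0,0,0,1],
    [-1,-2,0,0,1],
    [0,-2,0,0,1],
    [0,0,0,0,1],
    [0,0,0,0,1]
  ]
}}

```text
t: 11.85
eef_pos: [450.2, 114.1, 33.0]
tcp_rot: [3.135, -0.0, 1.62]
ft_force: [10.0, -1.3, 2.4]
opening: 0.109
grip_force: 30.0
```

Emit:
{"fn": "carry_out", "kwargs": {
  "motion": [
    [0,0,0,0,0.7],
    [0,0,0,0,0.7],
    [0,0,0,0,0.7],
    [0,0,-10,0,0.7],
    [0,0,-30,0,0.7],
    [0,0,-40,0,0],
    [0,0,-40,0,0],
    [-30,0,-40,0,0],
    [-45,0,0,0,0],
    [-45,5,0,0,0],
    [-45,5,0,0,0],
    [-45,5,0,0,0]
  ]
}}

```text
t: 13.05
eef_pos: [472.3, -96.7, 193.0]
tcp_rot: [3.141, 0.0, 1.62]
ft_force: [0.9, 0.8, 0.2]
opening: 0.83
grip_force: 0.0
```

Emit:
{"fn": "carry_out", "kwargs": {
  "motion": [
    [-45,5,0,0,0],
    [-45,5,0,0,0],
    [-40,5,0,0,0],
    [0,0,0,0,0]
  ]
}}

```text
t: 13.45
eef_pos: [494.2, -228.0, 192.4]
tcp_rot: [3.141, 0.001, 1.616]
ft_force: [-0.6, 0.8, -0.3]
opening: 0.998
grip_force: 0.0
```

```bash
python3 -c "
from h import *
d=snap('top'); c=d['color'][60:340,220:540,::-1]
cv2.imwrite('pics/t2.png',cv2.resize(c,None,fx=2,fy=2,interpolation=cv2.INTER_CUBIC))
"
```

```text
(no output)
```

View pics/t2.png

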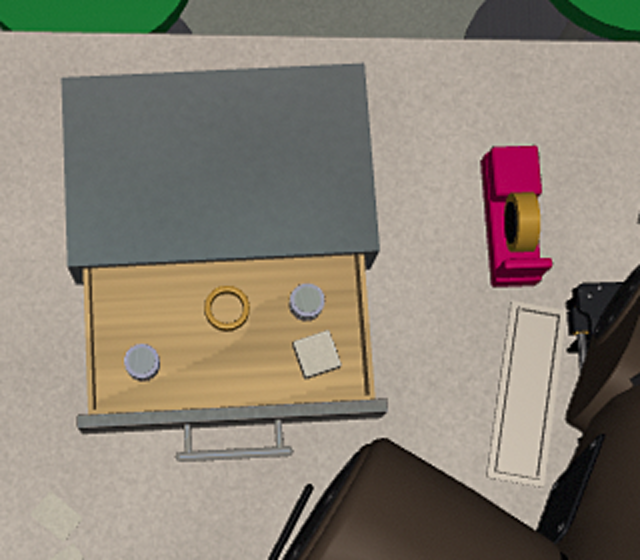

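Two tins show, at crop (142,362) and (307,301). The tape roll is at (227,307), the label block at (317,354), and the open box at (525,395).

```bash
cat >> h.py <<'E'
def tins(d,z=46,box=(450,720,-60,330)):
    x0,x1,y0,y1=box; r=rect(d,z,*box,2).astype(int)
    m=((r[:,:,2]-r[:,:,0]>6)&(r.sum(2)>220)).astype(np.uint8)
    m=cv2.morphologyEx(m,cv2.MORPH_OPEN,np.ones((5,5))); m=cv2.morphologyEx(m,cv2.MORPH_CLOSE,np.ones((9,9)))
    for c in cv2.findContours(m,cv2.RETR_EXTERNAL,cv2.CHAIN_APPROX_NONE)[0]:
        if cv2.contourArea(c)<1200: continue
        (u,v),rad=cv2.minEnclosingCircle(c); M=cv2.moments(c)
        print('tin? encl (%.1f,%.1f) r%.1f centroid (%.1f,%.1f)'%(x1-v/2,y1-u/2,rad/2,x1-M['m01']/M['m00']/2,y1-M['m10']/M['m00']/2))
E
python3 - <<'E'
from h import *
d=np.load('top.npz'); tins(d)
f=lambda u,v:(u/2+220,v/2+60)
for p in [(142,362),(307,301)]: print(px2w(d,*f(*p),46))
print('block',px2w(d,*f(317,354),42),'tape',px2w(d,*f(227,307),38))
print(d['color'][int(60+362/2),int(220+142/2)],d['color'][int(60+301/2),int(220+307/2)])
for p in [(513,303),(562,314),(545,487),(487,479)]: print('flange',px2w(d,*f(*p),4))
for p in [(518,308),(558,314),(541,479),(494,474)]: print('wall',px2w(d,*f(*p),14))
# predicted flange corners for unmoved box
a=np.radians(-9.5);ex=np.array([np.cos(a),np.sin(a)]);ey=np.array([-ex[1],ex[0]])
for sx,sy in[(1,1),(1,-1),(-1,-1),(-1,1)]:
  p=np.array([530.2,-221.9])+sx*106*ex+sy*33*ey; q=w2px(d,[*p,4]); print('pred',(q-[220,60])*2)
E
```

```text
tin? encl (552.3,224.5) r20.0 centroid (552.1,224.7)
tin? encl (625.6,38.3) r20.1 centroid (625.8,37.9)
tin? encl (704.0,135.8) r180.5 centroid (695.7,159.6)
[550.42355138 223.46096495]
[624.25196583  37.17613448]
block [563.57139244  25.41827017] tape [617.66680884 128.29083461]
[142 149 151] [142 149 141]
flange [ 636.23141676 -209.48670484]
flange [ 623.84703039 -266.98043193]
flange [ 419.74864105 -239.75369707]
flange [ 427.94748386 -173.29399331]
wall [ 627.81598573 -212.5347315 ]
wall [ 621.36962085 -259.21841354]
wall [ 427.93233453 -232.63508022]
wall [ 432.84449425 -179.08029903]
pred [510.66835899 299.69972644]
pred [566.02389772 309.5604015 ]
pred [542.5501776  486.56405913]
pred [485.68010191 476.23757359]
```

```bash
python3 -c "
from h import *
go(552.2,224.6,130,170.5)"
```

```text
turn -77.9 shift [ 16.6 453.9  62.3] j6end -58 | at [ 493.6 -225.9  192.3] yaw 92.6 open 1.00
```

Emit:
{"fn": "carry_out", "kwargs": {
  "motion": [
    [45,8,0,0,0.3],
    [45,8,0,0,0.3],
    [45,8,0,0,0.3],
    [45,8,0,-8.5,0.3],
    [0,0,0,-8.5,0.3],
    [0,0,0,-8.5,0.3],
    [0,0,0,-8.5,0.3],
    [0,0,0,-8.5,0.3],
    [0,0,0,-8.5,0.3],
    [0,0,0,-8.5,0.3],
    [0,0,0,-8.5,0.3],
    [0,0,0,-8.5,0.3]
  ]
}}

```text
t: 14.7
eef_pos: [516.3, -41.6, 192.6]
tcp_rot: [3.141, -0.001, 2.962]
ft_force: [0.0, -0.0, -0.1]
opening: 0.703
grip_force: 0.0
```

```bash
python3 -c "
from h import *
go(552.2,224.6,130,170.5)"
```

```text
turn -0.8 shift [  8.6 268.5  62.6] j6end -58 | at [516.3 -41.6 192.6] yaw 169.7 open 0.70
```

Emit:
{"fn": "carry_out", "kwargs": {
  "motion": [
    [1,25,0,-0.8,0.3],
    [1,42,0,0,0.3],
    [1,45,0,0,0.3],
    [1,45,0,0,0.3],
    [1,45,10,0,0.3],
    [1,40,20,0,0.3],
    [1,25,20,0,0.3],
    [0,0,12,0,0.3],
    [0,0,0,0,0.3]
  ]
}}

```text
t: 15.6
eef_pos: [554.9, 221.8, 128.9]
tcp_rot: [-3.14, -0.003, 2.971]
ft_force: [0.4, -1.4, -0.5]
opening: 0.701
grip_force: 0.0
```

```bash
cat >> h.py <<'E'
from scipy.optimize import minimize
def boxfit(d,x,y,yaw,w=212,l=66,z=4,rng=12):
    "refine box pose: maximise gradient along flange outline + wall top outlines in the image"
    g=cv2.GaussianBlur(cv2.cvtColor(np.array(d['color']),cv2.COLOR_RGB2GRAY),(0,0),.7).astype(np.float32)
    G=np.hypot(cv2.Sobel(g,cv2.CV_32F,1,0),cv2.Sobel(g,cv2.CV_32F,0,1)); G=np.minimum(G,120)
    L=[(212,66,4),(192,46,14)]
    def pts(p):
        a=np.radians(p[2]); e=np.array([[np.cos(a),np.sin(a)],[-np.sin(a),np.cos(a)]]); o=[]
        for w,l,z in L:
            k=np.linspace(-.5,.5,60); q=np.r_[np.c_[k*w,k*0+l/2],np.c_[k*w,k*0-l/2],np.c_[k[::3]*0+w/2,k[::3]*l],np.c_[k[::3]*0-w/2,k[::3]*l]]
            W=np.array(p[:2])+q@e; o.append(np.array([w2px(d,[*v,z]) for v in W]))
        return np.vstack(o).astype(np.float32)
    f=lambda p:-cv2.remap(G,pts(p)[:,:1].copy(),pts(p)[:,1:].copy(),cv2.INTER_LINEAR).mean()
    best=None
    for dx in(-rng,-rng/2,0,rng/2,rng):
        for dy in(-rng,-rng/2,0,rng/2,rng):
            r=minimize(f,[x+dx,y+dy,yaw],method='Nelder-Mead',options=dict(initial_simplex=[[x+dx,y+dy,yaw],[x+dx+3,y+dy,yaw],[x+dx,y+dy+3,yaw],[x+dx,y+dy,yaw+2]],maxiter=120))
            if best is None or r.fun<best.fun: best=r
    p=pts(best.x); return best.x,best.fun,p
E
python3 - <<'E'
from h import *
go(552.2,224.6,41,170.5)
d=snap('top'); x,f,p=boxfit(d,530,-222,-9.5); print(x,f)
c=cv2.resize(d['color'][170:320,430:580,::-1],None,fx=4,fy=4,interpolation=cv2.INTER_CUBIC)
for u,v in p: cv2.circle(c,(int((u-430+.5)*4),int((v-170+.5)*4)),1,(0,0,255),-1)
cv2.imwrite('pics/b1.png',c)
E
```

```text
turn -0.3 shift [ 3.1  2.3 87.9] j6end -58 | at [554.9 221.8 128.9] yaw 170.2 open 0.70
[ 530.88037771 -222.90627335   -9.47615221] -94.14466857910156
```

View pics/b1.png

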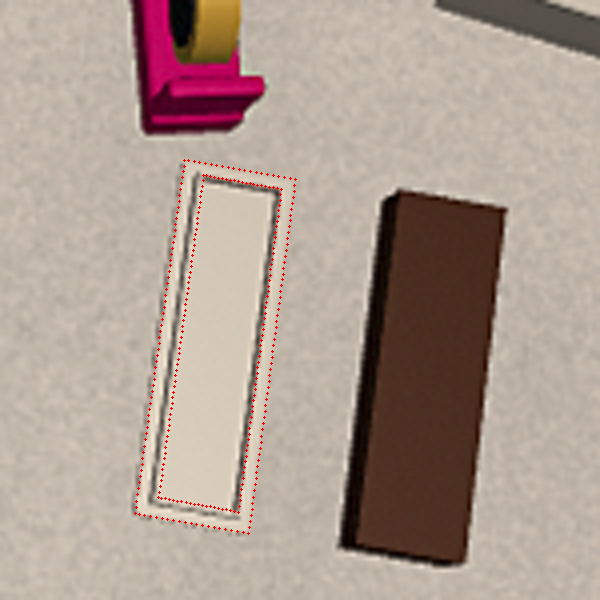

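The red outline fits the flange well: box at (530.9, -222.9), yaw -9.5°. The lid lies to its right.

Emit:
{"fn": "carry_out", "kwargs": {
  "motion": [
    [2.5,2,20,0,0.3],
    [0,0,25,0,0.3],
    [0,0,20,0,0.3],
    [0,0,12,0,0.3],
    [0,0,6,0,0.3],
    [0,0,3,0,0.3],
    [0,0,0,0,0.3],
    [0,0,0,0,0.3]
  ]
}}

```text
t: 16.45
eef_pos: [554.9, 223.8, 44.9]
tcp_rot: [3.141, 0.001, 2.968]
ft_force: [0.3, 0.5, -0.3]
opening: 0.7
grip_force: 0.0
```

```bash
python3 -c "
from h import *
go(552.2,224.6,41,170.5)"
```

```text
turn -0.4 shift [2.8 0.4 3.9] j6end -58 | at [554.9 223.8  44.9] yaw 170.1 open 0.70
```

Emit:
{"fn": "carry_out", "kwargs": {
  "motion": [
    [2.8,0.4,2.5,0,0.3],
    [0,0,1,0,0.3],
    [0,0,0,0,1],
    [0,0,0,0,1],
    [0,0,0,0,1],
    [0,0,0,0,1],
    [0,0,0,0,1],
    [0,0,0,0,1],
    [0,0,0,0,1]
  ]
}}

```text
t: 17.35
eef_pos: [551.9, 224.6, 40.7]
tcp_rot: [3.141, 0.0, 2.969]
ft_force: [0.4, -0.9, 0.6]
opening: 0.414
grip_force: 30.0
```

Emit:
{"fn": "carry_out", "kwargs": {
  "motion": [
    [0,0,-6,0,1],
    [0,0,-15,0,1],
    [0,0,-25,0,1],
    [0,0,-25,0,1],
    [0,0,-15,0,1],
    [0,0,-4,0,1],
    [0,-10,0,0,1],
    [0,-25,0,0,1],
    [0,-38,0,0,1],
    [0,-42,0,0,1],
    [0,-42,0,0,1],
    [0,-42,0,0,1]
  ]
}}

```text
t: 18.55
eef_pos: [516.3, 26.7, 129.6]
tcp_rot: [-3.141, -0.002, 2.969]
ft_force: [0.3, -0.1, -0.7]
opening: 0.411
grip_force: 30.0
```

```bash
python3 -c "
from h import *
go(491.4,-216.3,100,170.5)"
```

```text
turn -0.4 shift [ -15.6 -243.8   29.6] j6end -104 | at [516.3  26.7 129.6] yaw 170.1 open 0.41
```

Emit:
{"fn": "carry_out", "kwargs": {
  "motion": [
    [-2,-40,0,-0.4,1],
    [-2,-40,0,0,1],
    [-2,-40,0,0,1],
    [-2,-40,0,0,1],
    [-2,-36,0,0,1],
    [-2,-25,0,0,1],
    [-2,-14,0,0,1],
    [-1.6,-7,10,0,1],
    [0,0,15,0,1],
    [0,0,5,0,1],
    [0,0,0,0,1],
    [0,0,0,0,1]
  ]
}}

```text
t: 19.75
eef_pos: [492.8, -212.0, 100.6]
tcp_rot: [3.141, -0.0, 2.976]
ft_force: [0.6, -0.6, 0.2]
opening: 0.416
grip_force: 30.0
```

```bash
python3 -c "
from h import *
d=snap('side')
go(491.4,-216.3,24,170.5)
print(w2px(d,[491.4,-216.3,80]))
cv2.imwrite('pics/s2.png',cv2.resize(d['color'][200:400,320:570,::-1],None,fx=2.5,fy=2.5))
"
```

```text
turn 0.0 shift [ 0.8 -4.3 76.9] j6end -104 | at [ 492.9 -212.2  100.9] yaw 170.5 open 0.41
[423.54890849 332.34979432]
```

View pics/s2.png

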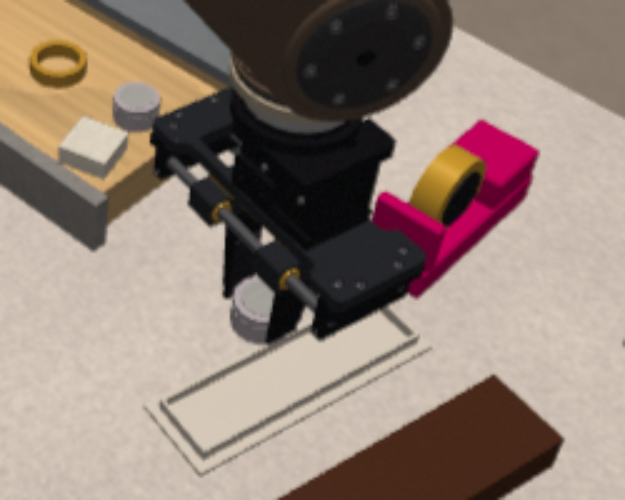

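The side view shows the tin held level at about (258,310) in the crop. The box is unmoved below it.

Emit:
{"fn": "carry_out", "kwargs": {
  "motion": [
    [0.8,-4,15,0,1],
    [0,0,20,0,1],
    [0,0,18,0,1],
    [0,0,10,0,1],
    [0,0,6,0,1],
    [0,0,0,0,1],
    [0,0,0,0,1]
  ]
}}

```text
t: 20.5
eef_pos: [491.5, -216.5, 32.2]
tcp_rot: [-3.141, 0.001, 2.976]
ft_force: [1.0, 0.5, -0.5]
opening: 0.409
grip_force: 30.0
```

```bash
python3 -c "
from h import *
go(491.4,-216.3,24,170.5)"
```

```text
turn -0.0 shift [0.2 0.2 8.2] j6end -104 | at [ 491.5 -216.5   32.2] yaw 170.5 open 0.41
```

Emit:
{"fn": "carry_out", "kwargs": {
  "motion": [
    [0,0,4,0,1],
    [0,0,2,0,1],
    [0,0,1.5,0,1],
    [0,0,0,0,1],
    [0,0,0,0,1]
  ]
}}

```text
t: 21.0
eef_pos: [491.2, -216.4, 24.1]
tcp_rot: [3.141, 0.0, 2.976]
ft_force: [-0.3, 0.9, -1.2]
opening: 0.417
grip_force: 30.0
```

Now release, rise and move to tin B.

Emit:
{"fn": "carry_out", "kwargs": {
  "motion": [
    [0,0,0,0,0.3],
    [0,0,0,0,0.3],
    [0,0,0,0,0.3],
    [0,0,-10,0,0.3],
    [0,0,-30,0,0.3],
    [0,0,-35,0,0.3],
    [0,0,-30,0,0.3],
    [0,20,0,0,0.3],
    [-10,40,0,0,0.3],
    [-15,40,0,0,0.3],
    [-15,40,0,0,0.3],
    [-15,40,0,0,0.3]
  ]
}}

```text
t: 22.2
eef_pos: [575.9, -46.4, 130.1]
tcp_rot: [3.142, 0.001, 2.975]
ft_force: [0.1, -1.3, -0.4]
opening: 0.699
grip_force: 0.0
```

```bash
python3 -c "
from h import *
go(625.7,38.1,130,170.5)"
```

```text
turn -0.0 shift [-35.2  91.6   0.1] j6end -77 | at [575.9 -46.4 130.1] yaw 170.5 open 0.70
```

Emit:
{"fn": "carry_out", "kwargs": {
  "motion": [
    [-12,32,0,0,0.3],
    [-12,30,0,0,0.3],
    [-8,18,0,0,0.3],
    [-2,8,0,0,0.3],
    [0,0,15,0,0.3],
    [0,0,15,0,0.3],
    [0,0,5,0,0.3],
    [0,0,0,0,0.3],
    [0,0,0,0,0.3],
    [0,0,0,0,0.3]
  ]
}}

```text
t: 23.2
eef_pos: [623.6, 32.9, 95.0]
tcp_rot: [3.141, 0.001, 2.975]
ft_force: [-1.1, 0.5, 0.2]
opening: 0.7
grip_force: 0.0
```

```bash
python3 - <<'E'
from h import *
d=snap('top'); 
go(625.7,38.1,41,170.5)
x,f,p=boxfit(d,530,-222,-9.5); print(x,f)
tins(d,28,(400,660,-290,-150))
c=cv2.resize(d['color'][110:320,220:600,::-1],None,fx=2,fy=2,interpolation=cv2.INTER_CUBIC)
cv2.imwrite('pics/t3.png',c)
E
```

```text
turn -0.0 shift [-1.3  5.4 53.9] j6end -77 | at [623.5  33.   94.9] yaw 170.5 open 0.70
[ 525.44472782 -222.08061792   -9.38218001] -77.54200744628906
```

View pics/t3.png

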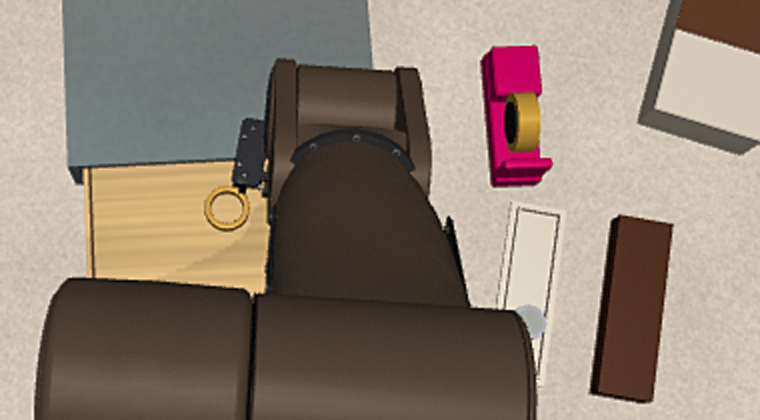

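The arm hides part of the box, but its far corners are at the same pixels as before. The tin lies in the box at crop (530,321).

Emit:
{"fn": "carry_out", "kwargs": {
  "motion": [
    [-1.3,5.4,10,0,0.3],
    [0,0,18,0,0.3],
    [0,0,14,0,0.3],
    [0,0,6,0,0.3],
    [0,0,2,0,0.3],
    [0,0,0,0,0.3],
    [0,0,0,0,0.3]
  ]
}}

```text
t: 23.95
eef_pos: [625.8, 38.3, 44.6]
tcp_rot: [3.141, 0.001, 2.976]
ft_force: [-0.1, -0.0, -0.1]
opening: 0.702
grip_force: 0.0
```

```bash
python3 -c "
from h import *
go(625.7,38.1,41,170.5)"
```

```text
turn -0.0 shift [ 0.  -0.2  3.6] j6end -77 | at [625.8  38.3  44.6] yaw 170.5 open 0.70
```

Emit:
{"fn": "carry_out", "kwargs": {
  "motion": [
    [0,0,3.6,0,0.3],
    [0,0,0,0,1],
    [0,0,0,0,1],
    [0,0,0,0,1],
    [0,0,0,0,1],
    [0,0,0,0,1],
    [0,0,0,0,1],
    [0,0,-5,0,1],
    [0,0,-15,0,1],
    [0,0,-25,0,1],
    [0,0,-25,0,1],
    [0,0,-20,0,1]
  ]
}}

```text
t: 25.15
eef_pos: [625.8, 38.3, 133.2]
tcp_rot: [3.141, 0.002, 2.976]
ft_force: [0.5, -0.8, -1.0]
opening: 0.41
grip_force: 30.0
```

```bash
python3 -c "
from h import *
go(570.4,-229.5,100,170.5)"
```

```text
turn -0.0 shift [  10.4 -273.3   33.2] j6end -102 | at [625.8  38.3 133.2] yaw 170.5 open 0.41
```

Emit:
{"fn": "carry_out", "kwargs": {
  "motion": [
    [1,-15,0,0,1],
    [1,-35,0,0,1],
    [1,-40,0,0,1],
    [1,-40,0,0,1],
    [1,-40,0,0,1],
    [1,-40,0,0,1],
    [1,-32,0,0,1],
    [1,-20,0,0,1],
    [1,-8,10,0,1],
    [1,-3,15,0,1],
    [0,0,8,0,1],
    [0,0,0,0,1]
  ]
}}

```text
t: 26.35
eef_pos: [569.8, -228.6, 95.9]
tcp_rot: [3.141, -0.003, 2.976]
ft_force: [0.4, -0.5, 0.5]
opening: 0.41
grip_force: 30.0
```

```bash
python3 -c "
from h import *
d=snap('side')
go(570.4,-229.5,24,170.5)
cv2.imwrite('pics/s3.png',cv2.resize(d['color'][200:400,320:570,::-1],None,fx=2,fy=2))
"
```

```text
turn 0.0 shift [-0.3 -0.8 72.7] j6end -102 | at [ 570.2 -228.6   96.7] yaw 170.5 open 0.41
```

View pics/s3.png

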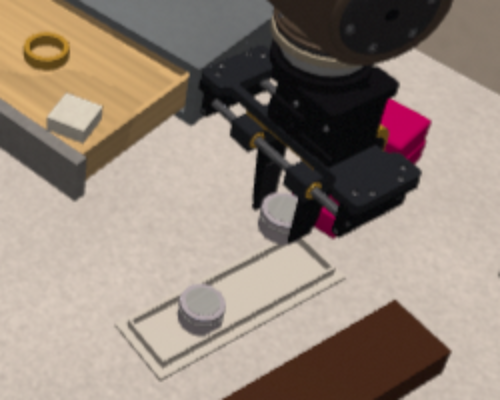

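Tin A lies flat in the box at (202,305), the box is unmoved, and tin B is held above it at (278,215).

Emit:
{"fn": "carry_out", "kwargs": {
  "motion": [
    [0,-0.8,15,0,1],
    [0,0,20,0,1],
    [0,0,16,0,1],
    [0,0,10,0,1],
    [0,0,4,0,1],
    [0,0,0,0,1],
    [0,0,0,0,1]
  ]
}}

```text
t: 27.1
eef_pos: [570.7, -230.2, 33.0]
tcp_rot: [-3.141, 0.001, 2.976]
ft_force: [0.6, 0.1, -0.7]
opening: 0.415
grip_force: 30.0
```

```bash
python3 -c "
from h import *
go(570.4,-229.5,24,170.5)"
```

```text
turn -0.0 shift [0.4 0.6 9. ] j6end -102 | at [ 570.7 -230.2   33. ] yaw 170.5 open 0.42
```

Emit:
{"fn": "carry_out", "kwargs": {
  "motion": [
    [0,0.5,5,0,1],
    [0,0,2.5,0,1],
    [0,0,1,0,1],
    [0,0,0,0,1],
    [0,0,0,0,0.3],
    [0,0,0,0,0.3],
    [0,0,0,0,0.3],
    [0,0,-10,0,0.3],
    [0,0,-30,0,0.3],
    [0,0,-35,0,0.3],
    [0,0,-30,0,0.3],
    [0,0,-10,0,0.3]
  ]
}}

```text
t: 28.3
eef_pos: [571.4, -230.1, 142.9]
tcp_rot: [-3.14, 0.005, 2.976]
ft_force: [0.5, 0.5, -1.3]
opening: 0.699
grip_force: 0.0
```

Emit:
{"fn": "carry_out", "kwargs": {
  "motion": [
    [0,0,0,8.5,0.7],
    [0,0,0,8.5,0.7],
    [0,0,0,8.5,0.7],
    [0,0,0,8.5,0.7],
    [0,0,0,8.5,0.7],
    [0,0,0,8.5,0.7],
    [0,0,0,8.5,0.7],
    [0,0,0,8.5,0.7],
    [0,0,0,8.5,0.7]
  ]
}}

```text
t: 29.2
eef_pos: [570.2, -229.5, 138.7]
tcp_rot: [-3.141, -0.0, 1.634]
ft_force: [0.2, 0.7, 1.3]
opening: 0.301
grip_force: 0.0
```

```bash
python3 -c "
from h import *
go(450.2,114.1,130,93)"
```

```text
turn 0.6 shift [ 349.4 -101.8    8.7] j6end 11 | at [ 570.2 -229.5  138.7] yaw 93.6 open 0.30
```

Emit:
{"fn": "carry_out", "kwargs": {
  "motion": [
    [15,-12,0,0.6,0.7],
    [30,-12,0,0,0.7],
    [38,-12,0,0,0.7],
    [40,-12,0,0,0.7],
    [40,-12,0,0,0.7],
    [40,-12,0,0,0.7],
    [40,-12,0,0,0.7],
    [40,-10,0,0,0.7],
    [35,-6,0,0,0.7],
    [22,-2,4,0,0.7],
    [9,0,4,0,0.7],
    [0,0,0,0,0.7]
  ]
}}

```text
t: 30.4
eef_pos: [447.6, 113.1, 130.6]
tcp_rot: [-3.141, 0.0, 1.632]
ft_force: [-0.5, -1.0, 0.2]
opening: 0.298
grip_force: 0.0
```

```bash
python3 - <<'E'
from h import *
d=snap('top')
go(450.2,114.1,33,93)
x,f,p=boxfit(d,530,-222,-9.5); print(x,f)
c=cv2.resize(d['color'][110:330,220:600,::-1],None,fx=2,fy=2,interpolation=cv2.INTER_CUBIC)
cv2.imwrite('pics/t4.png',c)
tins(d,28,(400,660,-290,-150))
E
```

```text
turn 0.4 shift [ 1.6  2.4 97.7] j6end 11 | at [447.9 112.4 130.7] yaw 93.4 open 0.30
[ 530.8339748  -222.95630971   -9.4178877 ] -91.58863830566406
```

View pics/t4.png

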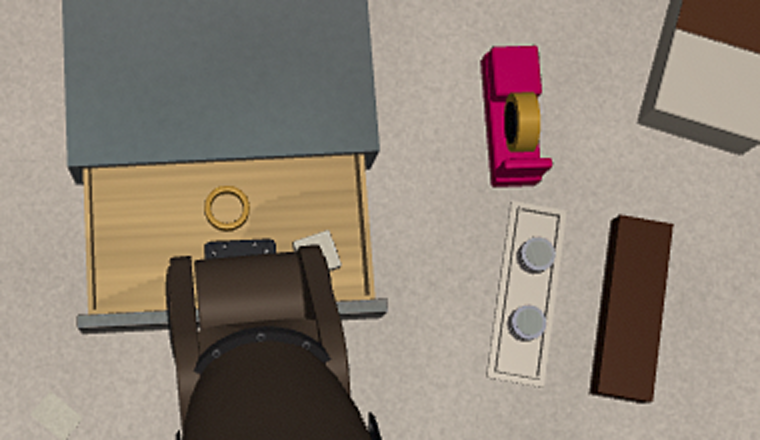

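Both tins lie in the box, at (536,254) and (526,322), and the box is unmoved. Only the tape roll and label block are left in the drawer.

Emit:
{"fn": "carry_out", "kwargs": {
  "motion": [
    [1.6,2.4,20,0,0.7],
    [0,0,25,0,0.7],
    [0,0,25,0,0.7],
    [0,0,15,0,0.7],
    [0,0,9,0,0.7],
    [0,0,3,0,0.7],
    [0,0,0,0,1],
    [0,0,0,0,1],
    [0,0,0,0,1],
    [0,0,0,0,1]
  ]
}}

```text
t: 31.45
eef_pos: [450.5, 114.3, 34.7]
tcp_rot: [3.14, -0.0, 1.63]
ft_force: [-0.6, -2.4, 5.7]
opening: 0.105
grip_force: 30.0
```

Emit:
{"fn": "carry_out", "kwargs": {
  "motion": [
    [0,3,0,0,1],
    [0,7,0,0,1],
    [0,11,0,0,1],
    [0,14,0,0,1],
    [0,15,0,0,1],
    [0,15,0,0,1],
    [0,15,0,0,1],
    [0,15,0,0,1],
    [0,15,0,0,1],
    [0,15,0,0,1],
    [0,12,0,0,1],
    [0,9,0,0,1]
  ]
}}

```text
t: 32.65
eef_pos: [596.7, 124.3, 34.7]
tcp_rot: [3.14, -0.001, 1.63]
ft_force: [-2.9, 9.0, 6.1]
opening: 0.107
grip_force: 30.0
```

Emit:
{"fn": "carry_out", "kwargs": {
  "motion": [
    [0,7,0,0,1],
    [0,5,0,0,1],
    [0,3,0,0,1],
    [0,2,0,0,1],
    [0,1,0,0,1],
    [0,0,0,0,1],
    [0,0,0,0,1]
  ]
}}

```text
t: 33.35
eef_pos: [614.2, 125.5, 34.7]
tcp_rot: [3.14, -0.001, 1.63]
ft_force: [-0.8, 8.6, 3.2]
opening: 0.107
grip_force: 30.0
```

Emit:
{"fn": "carry_out", "kwargs": {
  "motion": [
    [0,1.5,0,0,1],
    [0,1,0,0,1],
    [0,0.5,0,0,1],
    [0,0,0,0,1]
  ]
}}

```text
t: 33.75
eef_pos: [615.4, 125.6, 34.7]
tcp_rot: [-3.139, -0.001, 1.63]
ft_force: [-8.5, 8.2, 9.9]
opening: 0.105
grip_force: 30.0
```

Stopped at fully shut (force −8.5 N). Release, rise and back towards the lid.

Emit:
{"fn": "carry_out", "kwargs": {
  "motion": [
    [0,-2,0,0,0.7],
    [0,0,0,0,0.7],
    [0,0,0,0,0.7],
    [0,0,-10,0,0.7],
    [0,0,-30,0,0.7],
    [0,0,-40,0,0.7],
    [0,0,-30,0,0],
    [0,0,0,-8.5,0],
    [0,0,0,-8.5,0],
    [0,0,0,-8.5,0],
    [0,0,0,-8.5,0],
    [0,0,0,-8.5,0]
  ]
}}

```text
t: 34.95
eef_pos: [615.0, 123.9, 144.8]
tcp_rot: [3.141, 0.0, 2.378]
ft_force: [0.5, -0.5, 0.4]
opening: 0.751
grip_force: 0.0
```

Emit:
{"fn": "carry_out", "kwargs": {
  "motion": [
    [0,0,0,-8.5,0],
    [0,0,0,-8.5,0],
    [0,0,0,-8.5,0],
    [0,0,0,-8.5,0],
    [0,0,0,0,0]
  ]
}}

```text
t: 35.45
eef_pos: [615.0, 124.0, 144.7]
tcp_rot: [3.141, 0.001, 2.967]
ft_force: [-0.2, -1.0, 0.8]
opening: 0.996
grip_force: 0.0
```

```bash
cat >> h.py <<'E'
def lidfit(d,z=32,box=(380,660,-440,-260)):
    r=rect(d,z,*box).astype(int); g=r.sum(2)
    return fit((g>90)&(g<200)&(r[:,:,0]>r[:,:,2]+18),box[1],box[3])
E
python3 - <<'E'
from h import *
d=snap('top'); print(lidfit(d)); x,f,p=boxfit(d,530,-222,-9.5); print(x,f)
L=lidfit(d)[0]; go(L[0],L[1],100,L[4])
cv2.imwrite('pics/t5.png',cv2.resize(d['color'][80:330,220:600,::-1],None,fx=2,fy=2,interpolation=cv2.INTER_CUBIC))
E
```

```text
[(510.44525146484375, -337.0749969482422, 207.63365173339844, 62.13542938232422, np.float32(170.4399), np.int32(12399))]
[ 530.80557396 -222.88888596   -9.39793106] -95.23580169677734
turn -0.8 shift [  26.5 -472.    44.6] j6end -114 | at [615.  124.  144.6] yaw 169.7 open 1.00
```

View pics/t5.png

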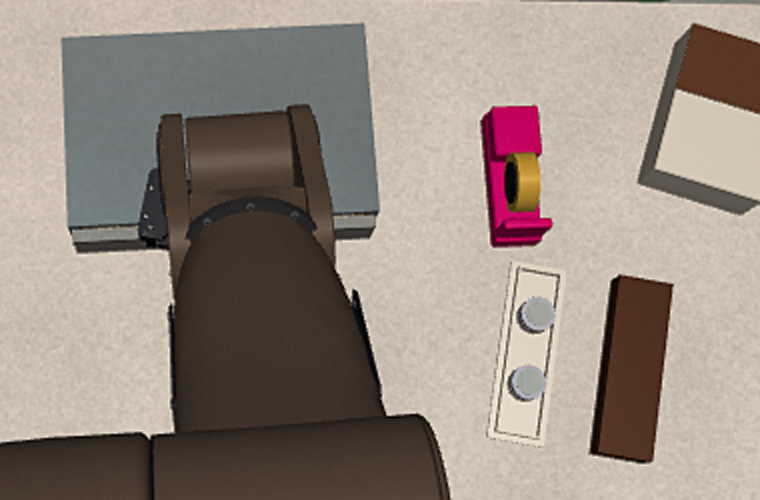

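The drawer is shut, the lid is at (510.4, -337.1), and the box with both tins is unmoved.

Emit:
{"fn": "carry_out", "kwargs": {
  "motion": [
    [2.2,-25,0,-0.8,0],
    [2.2,-42,0,0,0],
    [2.2,-42,0,0,0],
    [2.2,-42,0,0,0],
    [2.2,-42,0,0,0],
    [2.2,-42,0,0,0],
    [2.2,-42,0,0,0],
    [2.2,-42,0,0,0],
    [2.2,-42,0,0,0],
    [2.2,-42,0,0,0],
    [2.2,-40,0,0,0],
    [2,-25,10,0,0]
  ]
}}

```text
t: 36.7
eef_pos: [512.6, -336.5, 135.3]
tcp_rot: [-3.14, 0.002, 2.972]
ft_force: [1.1, 0.7, -0.1]
opening: 0.999
grip_force: 0.0
```

Emit:
{"fn": "carry_out", "kwargs": {
  "motion": [
    [0,0,20,0,0],
    [0,0,10,0,0],
    [0,0,0,0,0],
    [0,0,0,0,0]
  ]
}}

```text
t: 37.1
eef_pos: [513.3, -333.0, 104.5]
tcp_rot: [3.142, 0.0, 2.978]
ft_force: [-0.9, -0.4, 0.4]
opening: 0.999
grip_force: 0.0
```

```bash
python3 -c "
from h import *
go(510.4,-337.1,12.5,170.5)"
```

```text
turn 0.1 shift [ 2.2 -4.6 92. ] j6end -114 | at [ 513.3 -333.   104.5] yaw 170.6 open 1.00
```

Emit:
{"fn": "carry_out", "kwargs": {
  "motion": [
    [2.2,-4.6,20,0,0],
    [0,0,25,0,0],
    [0,0,20,0,0],
    [0,0,14,0,0],
    [0,0,8,0,0],
    [0,0,2,0,0],
    [0,0,0,0,0],
    [0,0,0,0,0]
  ]
}}

```text
t: 37.9
eef_pos: [510.4, -337.8, 15.8]
tcp_rot: [-3.141, 0.001, 2.979]
ft_force: [0.4, -0.4, 0.3]
opening: 1.003
grip_force: 0.0
```

```bash
python3 -c "
from h import *
go(510.4,-337.1,12.5,170.5)"
```

```text
turn 0.2 shift [0.1 0.7 3.3] j6end -114 | at [ 510.4 -337.8   15.8] yaw 170.7 open 1.00
```

Emit:
{"fn": "carry_out", "kwargs": {
  "motion": [
    [0,0.7,3,0,1],
    [0,0,0,0,1],
    [0,0,0,0,1],
    [0,0,0,0,1],
    [0,0,0,0,1],
    [0,0,0,0,1],
    [0,0,0,0,1],
    [0,0,-5,0,1],
    [0,0,-12,0,1],
    [0,0,-18,0,1],
    [0,0,-18,0,1],
    [0,0,-17,0,1]
  ]
}}

```text
t: 39.1
eef_pos: [510.2, -336.9, 83.7]
tcp_rot: [-3.141, 0.001, 2.979]
ft_force: [0.4, -0.1, -0.1]
opening: 0.651
grip_force: 30.0
```

Emit:
{"fn": "carry_out", "kwargs": {
  "motion": [
    [0,0,0,0,1],
    [0,0,0,0,1]
  ]
}}

```text
t: 39.3
eef_pos: [510.1, -336.9, 82.3]
tcp_rot: [-3.141, 0.001, 2.979]
ft_force: [-0.1, -0.1, -1.7]
opening: 0.649
grip_force: 30.0
```

```bash
python3 - <<'E'
from h import *
d=snap('top'); x,f,p=boxfit(d,530,-222,-9.5); print(x,f)
go(530.8,-222.9,82,170.6)
E
```

```text
[ 536.89378902 -192.43401494  -31.45383046] -39.680389404296875
turn 0.1 shift [ -2.  115.7  -0.3] j6end -103 | at [ 509.9 -336.7   81.7] yaw 170.7 open 0.65
```

Emit:
{"fn": "carry_out", "kwargs": {
  "motion": [
    [0,8,0,0,1],
    [0,18,0,0,1],
    [-1,22,0,0,1],
    [-1,22,0,0,1],
    [0,20,0,0,1],
    [0,14,0,0,1],
    [0,8,0,0,1],
    [0,3.7,0,0,1],
    [0,0,0,0,1],
    [0,0,0,0,1],
    [0,0,0,0,1]
  ]
}}

```text
t: 40.45
eef_pos: [530.7, -223.6, 82.0]
tcp_rot: [3.142, 0.0, 2.978]
ft_force: [-0.6, 0.6, -1.4]
opening: 0.651
grip_force: 30.0
```

```bash
python3 - <<'E'
from h import *
d=snap('side')
go(530.8,-222.9,16,170.6)
c=cv2.resize(d['color'][200:420,320:580,::-1],None,fx=2.5,fy=2.5,interpolation=cv2.INTER_CUBIC)
a=np.radians(-9.4);ex=np.array([np.cos(a),np.sin(a)]);ey=np.array([-ex[1],ex[0]])
for sx,sy in[(1,1),(1,-1),(-1,-1),(-1,1)]:
  p=np.array([530.8,-222.9])+sx*106*ex+sy*33*ey; u,v=w2px(d,[*p,4]); cv2.circle(c,(int((u-320)*2.5),int((v-200)*2.5)),3,(0,0,255),1)
cv2.imwrite('pics/s4.png',c)
E
```

```text
turn 0.0 shift [ 0.1  0.7 66. ] j6end -103 | at [ 530.7 -223.6   82. ] yaw 170.6 open 0.65
```

View pics/s4.png

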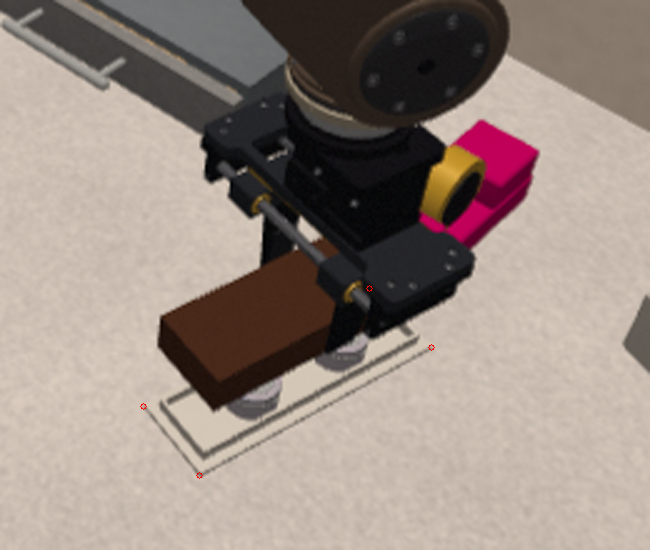

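The lid is held level above the box, and the marked flange corners match the image, so the box is unmoved.

Emit:
{"fn": "carry_out", "kwargs": {
  "motion": [
    [0,0.7,8,0,1],
    [0,0,12,0,1],
    [0,0,12,0,1],
    [0,0,8,0,1],
    [0,0,6,0,1],
    [0,0,4,0,1],
    [0,0,3,0,1],
    [0,0,0,0,1],
    [0,0,0,0,1]
  ]
}}

```text
t: 41.4
eef_pos: [531.1, -222.4, 29.2]
tcp_rot: [-3.142, 0.0, 2.979]
ft_force: [0.5, 0.2, -0.6]
opening: 0.654
grip_force: 30.0
```

```bash
python3 -c "
from h import *
go(530.8,-222.9,16.5,170.6); print(env.state()['ft_force'])"
```

```text
turn 0.1 shift [ 0.2 -0.5 12.7] j6end -103 | at [ 531.1 -222.4   29.2] yaw 170.7 open 0.65
[ 0.51711126  0.20371677 -0.56650403]
```

Emit:
{"fn": "carry_out", "kwargs": {
  "motion": [
    [0,-0.5,3,0,1],
    [0,0,3,0,1],
    [0,0,2.5,0,1],
    [0,0,2,0,1],
    [0,0,1.5,0,1],
    [0,0,0.7,0,1],
    [0,0,0,0,1],
    [0,0,0,0,1]
  ]
}}

```text
t: 42.2
eef_pos: [530.9, -222.9, 16.4]
tcp_rot: [3.142, 0.0, 2.979]
ft_force: [0.9, -0.1, -0.9]
opening: 0.646
grip_force: 30.0
```

Emit:
{"fn": "carry_out", "kwargs": {
  "motion": [
    [0,0,0.5,0,1],
    [0,0,0.5,0,1],
    [0,0,0,0,1],
    [0,0,0,0,1]
  ]
}}

```text
t: 42.6
eef_pos: [531.0, -222.9, 16.1]
tcp_rot: [-3.141, 0.001, 2.979]
ft_force: [-1.6, 1.5, 8.8]
opening: 0.649
grip_force: 30.0
```

Contact on the flange. Release and withdraw to the left.

Emit:
{"fn": "carry_out", "kwargs": {
  "motion": [
    [0,0,0,0,0],
    [0,0,0,0,0],
    [0,0,0,0,0],
    [0,0,0,0,0],
    [0,0,-8,0,0],
    [0,0,-25,0,0],
    [0,0,-40,0,0],
    [0,0,-40,0,0],
    [0,25,0,0,0],
    [0,40,0,0,0],
    [0,40,0,0,0],
    [0,40,0,0,0]
  ]
}}

```text
t: 43.8
eef_pos: [554.4, -78.4, 129.1]
tcp_rot: [3.142, 0.001, 2.978]
ft_force: [0.9, 0.1, -0.1]
opening: 1.001
grip_force: 0.0
```

Emit:
{"fn": "carry_out", "kwargs": {
  "motion": [
    [0,40,0,0,0],
    [0,40,0,0,0],
    [0,40,0,0,0],
    [0,40,0,0,0],
    [0,20,0,0,0],
    [0,0,0,0,0],
    [0,0,0,0,0]
  ]
}}

```text
t: 44.5
eef_pos: [583.3, 97.9, 128.6]
tcp_rot: [-3.142, 0.0, 2.98]
ft_force: [-0.6, -0.4, 0.3]
opening: 0.997
grip_force: 0.0
```

```bash
python3 - <<'E'
from h import *
d=snap('top'); s=snap('side')
print(lidfit(d,36,(400,655,-300,-140)))
A=cv2.resize(d['color'][140:320,300:560,::-1],None,fx=1.5,fy=1.5); B=cv2.resize(s['color'][140:420,220:560,::-1],None,fx=1.1,fy=1.1)
H=max(A.shape[0],B.shape[0]); P=lambda i:cv2.copyMakeBorder(i,0,H-i.shape[0],0,0,0)
cv2.imwrite('pics/fin.png',np.hstack([P(A),P(B)]))
E
```

```text
[(531.5896301269531, -222.1476593017578, 207.1507110595703, 61.70180892944336, np.float32(170.65533), np.int32(11838))]
```

View pics/fin.png

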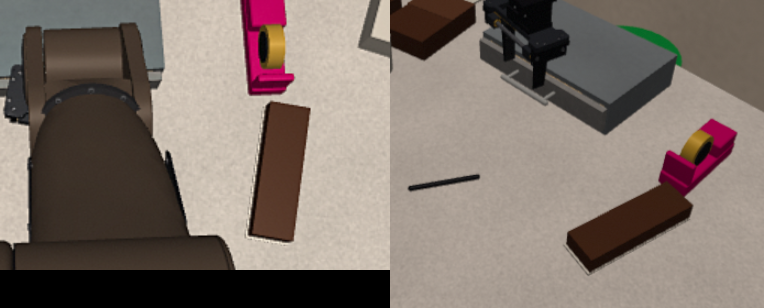

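The lid is fitted square on the box at (531.6, -222.1), 170.7°, at the right height. The drawer is shut and the gripper is clear.

```bash
python3 -c "
from cell import env
print(env.job_done())"
```

```text
the job is handed in; nothing more can be done
None
```

I handed the job in: both tins that were in the drawer lie flat in the box, the lid is back down squarely, and the drawer is shut with the tape roll and label block inside; the hand-in returned no verdict.

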